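# Fish the wooden turner out of the dish drainer

## Task

The wooden turner has slipped under the wire deck of the dish drainer and is longer than the opening in the deck. Take it by the handle, slide and tilt it so that the handle end comes up through the opening first while the blade is still under the wires, then draw it right out and finish with the gripper still holding it still in the air over the drainer, every part of it at least 5 cm above the wires and touching nothing else. Do not drag, lift or tip the drainer, and leave the cup and glass on it and everything else on the worktop standing where they are.

Things in the scene. Friction and masses are not known exactly. Their poses are not given: they have to be found in the camera images.
- drainer: loose dish drainer, 1.8 kg: deep grey drip tray, 190 (x) by 350 mm (y) outside, walls 5 mm, closed by a fixed deck of 6 mm steel wires, undersides 57 and tops 63 mm above the worktop. Origin: centre of its underside; z up, y along it, roughly to the robot's left. Inside: x -90 to 90, y -170 to 170; lengthwise ribs on the floor, tops at z 14 mm; cup and glass stand on the deck
- opening (a point): centre of the one opening in the drainer's deck, at the wires' tops; axes as the drainer's, at y = +45 mm in its frame. The opening spans x -70 to 70, y -45 to 135 mm in the drainer's frame (wire centre lines). Towards -y lengthwise wires close the deck to y = -170, towards +y a short wired lip to +170. It is the only way out
- turner: flat wooden turner, 260 mm long, 55 to 90 g, flat on the ribs in the drainer, nearly along its y, handle to +y. Origin: middle of its length, on its underside, near its centre of mass (within 15 mm); y towards the handle end, z up. Handle y -5 to 130, 20 wide, 16 thick; blade y -130 to -40, 58 wide, 8 thick; neck between, 30 wide, 9 thick (mm)
- handle_end (a point): middle of the end face of the turner's handle (y = 130, z = 8 mm in its frame). At the start 15 to 29 mm of the handle is under the short lip: slid about 40 mm towards -y it comes free and can be tipped up
- blade_end (a point): middle of the end edge of the turner's blade (y = -130, z = 4 mm in its frame), at the start under the long wired end with 60 to 74 mm of free room behind it
- white_cup: white cup, 80 mm wide, 88 mm tall, on the wire deck of the drainer at its long wired end; origin at the centre of its underside, z up
- rinsed_glass: clear drinking glass, 81 mm wide, 91 mm tall, beside the cup on the same wired end of the drainer; origin at the centre of its underside, z up
- mustard: squat glass jar with a grey lid, 73 mm wide, 126 mm tall, on the worktop at the right near the stove; origin at the centre of its underside, z up
- supplement: small white jar with a pale lid, 54 mm wide, 96 mm tall, on the worktop at the right; origin at the centre of its underside, z up
- tea_box: dark cube-like carton, 71x73x81 mm, on the worktop at the right; origin at the centre of its underside, z up
- pot: small white food pot with a foil lid, 72 mm wide, 71 mm tall, on the worktop at the front left by the sink; origin at the centre of its underside, z up
- peeler: black-handled peeler lying flat on the worktop at the front left, 170x25x18 mm; origin at the centre of its underside
Not all that is in view belongs to the job. Leave any yellow look-alike of the white_cup alone.

How it is judged:
On the way:
1. the handle end stands above the wires within the opening while the blade end is still under the long wired end (z of handle_end in the frame of drainer above 0.066 m and y of handle_end in the frame of drainer between -0.045 and 0.16 m and x of handle_end in the frame of drainer between -0.07 and 0.07 m and z of blade_end in the frame of drainer below 0.06 m and y of blade_end in the frame of drainer below -0.03 m), for 0.1 s.
At the end, for the whole second after the job is handed in: The gripper holds the turner still, both ends over 105 mm above the worktop, its middle within 200 mm sideways of the opening's centre, touching only the fingers; the drainer stands flat within 30 mm of its start, the other things upright within 40 mm (height (world z) of each of handle_end, blade_end above 0.105 m and horizontal distance between turner and opening below 0.2 m and contact force between turner and the fingers above 0.5 N and linear speed of turner below 0.03 m/s and angular speed of turner below 0.2 rad/s and contact force between turner and drainer below 0.05 N and contact force between turner and white_cup below 0.05 N and contact force between turner and rinsed_glass below 0.05 N and contact force between turner and mustard below 0.05 N and contact force between turner and supplement below 0.05 N and contact force between turner and tea_box below 0.05 N and contact force between turner and pot below 0.05 N and contact force between turner and peeler below 0.05 N and angle between drainer's own z axis and vertical below 0.03 rad and height (world z) of drainer below 0.006 m and distance of drainer from where it was at the start of the episode below 0.03 m and distance of each of white_cup, rinsed_glass, mustard, supplement, tea_box, pot, peeler from where it was at the start of the episode below 0.04 m and angle between each of white_cup, rinsed_glass, mustard, supplement, tea_box, pot's own z axis and vertical below 0.25 rad); the arm keeps its last pose, push and grip.
It fails at once if the drainer is lifted or tipped (angle between drainer's own z axis and vertical above 0.1 rad or height (world z) of drainer above 0.02 m).
It fails at once if the drainer is dragged more than 40 mm (distance of drainer from where it was at the start of the episode above 0.04 m).
It fails at once if another thing is knocked over or pushed away (distance of any of white_cup, rinsed_glass, mustard, supplement, tea_box, pot, peeler from where it was at the start of the episode above 0.05 m or angle between any of white_cup, rinsed_glass, mustard, supplement, tea_box, pot's own z axis and vertical above 0.5 rad).
It also fails if it takes over 45 s, if anything falls off the work surface, if the arm or the gripper's body presses on something with over 40 N, if the wrist force passes 120 N, or if a joint passes its speed limit or range.

## Robot

A 6-joint arm with a two-finger parallel gripper is mounted at the origin on a cart in front of the work surface, level with it; the furniture and walls round the work are solid. World frame = base frame: x ahead of the robot, y to its left, z up, the work surface at z = 0. Lengths are in m, angles in rad, forces in N, time in s.
With the tool pointing down it reaches from about 0.35 to 0.85 m from the base axis. Payload 8.1 kg.
Tool frame: the origin (TCP) lies at the very end of the fingers, on their centre line; the grasp point (between the pads) lies 19 mm behind it (ctrl.tcp_to_grasp is the x of the grasp point in the tool frame, in m); x points along the fingers, y is the direction in which the jaws open and shut, and the axes are right-handed (so a half turn about x gives the same grasp; the last joint's range is limited). The gripper opens to 93 mm and grips with 3 to 60 N. Pads are 15 mm wide; open, the fingers measure 128 mm over their backs; the gripper's body (75 mm by 188 mm) begins 65 mm behind the grasp point.
Start: joints at [-1.383, 0.13, 1.488, -0, 1.523, -0.085], TCP at [0.162, -0.578, 0.219] pointing down, gripper open.
Joint ranges: [-2.96, 2.96], [-0.89, 2.26], [0.02, 2.5], [-1.34, 4.48], [0, 2.73], [-2.66, 2.66]. Speed limits (rad/s): [2.39, 2.39, 2.79, 3.14, 3.14, 3.14].

## Interface

Orientations are given as a unit quaternion [x, y, z, w].
In Python, from station import ctrl gives the robot as it stands.
- The arm moves only by the tool play_rows, never from a script. Its argument "motion" is a list of rows, each a list of 3 entries, a list of its own where there are three numbers: the shift along the tool's x, y, z in m, then the turn about the tool's x in degrees, then the opening, from 0 (shut) to 1 (fully open). A call has 1 to 20 rows; each row shifts and turns the commanded pose from where the row before left it, along the tool's axes as they then stand; what a row does not reach is not made up. A row lasts 1/10 s, in which the tool goes at most 50 mm and 8.59 degrees, less where a joint would pass 70% of its speed; a pose out of reach is approached as far as the arm can. A call with a gripper value outside its range is refused whole. The fingers move at their own pace and stop on an object; "force" is the grip in N (left out, the last holds). Time passes only in rows, so rows that do not move let the fingers close. It gives the time, the measured TCP pose, the force and the opening at its end, in the units of the state.
- ctrl.read_state(): the state, without advancing time (a new reading comes with each control period).
- ctrl.capture(name): name is "scene" or "top"; returns a dict with "img" (384x512x3 uint8, red, green, blue), "camera_matrix" (3x3 intrinsics, pixels), "R" (3x3) and "t" (3): a world point X has camera coordinates R X + t. Camera axes: x right, y down, z forward; pixel columns grow to the right and rows downward; lengths in m; the calibration is good to about 2 mm. A picture is of the moment at which its call begins. There is no depth.
- ctrl.finish_job(): hands the job in, once; it reports no verdict.
The state is a dict: "clock": time; "joint_positions": joint angles; "qvel": joint speeds; "joint_torque": joint torques, N m; "eef_pos": TCP position; "orientation": TCP orientation; "wrist_force": force on the tool from outside, world axes, zero at the start; "torque": the same for the moment, N m; "width": finger opening in m.
Only numpy, scipy, OpenCV 4.12 (cv2) and the standard library are available. Lean on these libraries where they do the work, as an engineer would, in place of code of your own. Each camera call takes 0.05 s, during which the arm holds its last target.

## Working session

There is one attempt and no reset: what is moved stays moved. The work goes in short steps, Python scripts to look and compute and a tool call to move; the robot and the scene stay as the last step left them, time stands still between calls to the robot, and variables do not carry over. Pictures are saved under pics/ and viewed, and the job is handed in when it is done.

Besides the shell and the picture viewer there is one more tool, called as name(argument=value, ...), one argument or row to a line, values as JSON. play_rows: Moves the arm, as the interface text tells. Its arguments: {"type":"object","properties":{"motion":{"type":"array","items":{"type":"array"}},"force":{"type":"number"}},"required":["motion"]}

```bash
ls; mkdir -p pics; python3 - <<'E'
from station import ctrl
import cv2, pickle
print(ctrl.read_state(), ctrl.tcp_to_grasp)
d={}
for n in ("scene","top"):
    c=ctrl.capture(n); d[n]=c
    cv2.imwrite(f"pics/{n}0.png",cv2.resize(c["img"][:,:,::-1],None,fx=1.5,fy=1.5,interpolation=cv2.INTER_CUBIC))
    print(n,c["camera_matrix"],c["R"],c["t"])
pickle.dump(d,open("cap0.pkl","wb"))
E
```

```text
pics
{'clock': 0.0, 'joint_positions': array([-1.38338841e+00,  1.31150694e-01,  1.48924832e+00, -1.14048774e-06,
        1.52297458e+00, -8.53875176e-02]), 'qvel': array([ 0.00018683,  0.00096719,  0.00012941, -0.00134458, -0.00200151,
       -0.00125494]), 'joint_torque': array([ 4.06057501e-03, -5.59843004e+01, -4.91754520e+01,  7.71259842e-02,
        3.55444173e-02, -1.35664827e-04]), 'eef_pos': array([ 0.16158064, -0.577265  ,  0.21761069]), 'orientation': array([-0.70050656, -0.09677777,  0.70057157, -0.09552014]), 'wrist_force': array([-0.68538736, -0.61508857, -0.25077898]), 'torque': array([ 0.00910868, -0.04127332, -0.03926421]), 'width': 0.09297286101581316} -0.0188
scene [[422.69084663   0.         256.63810837]
 [  0.         422.69084663 180.97358642]
 [  0.           0.           1.        ]] [[-0.64952585 -0.76020647  0.01422302]
 [-0.41069698  0.33503714 -0.84798473]
 [ 0.63987824 -0.55662935 -0.52982978]] [0.42829149 0.27593071 1.12968263]
top [[394.71594209   0.         254.20824686]
 [  0.         394.71594209 193.63815438]
 [  0.           0.           1.        ]] [[-0.01203261 -0.99992486  0.00234468]
 [-0.99041582  0.01159545 -0.13763008]
 [ 0.13759256 -0.00397826 -0.99048092]] [0.06927854 0.6009331  1.23719296]
```

View pics/scene0.png

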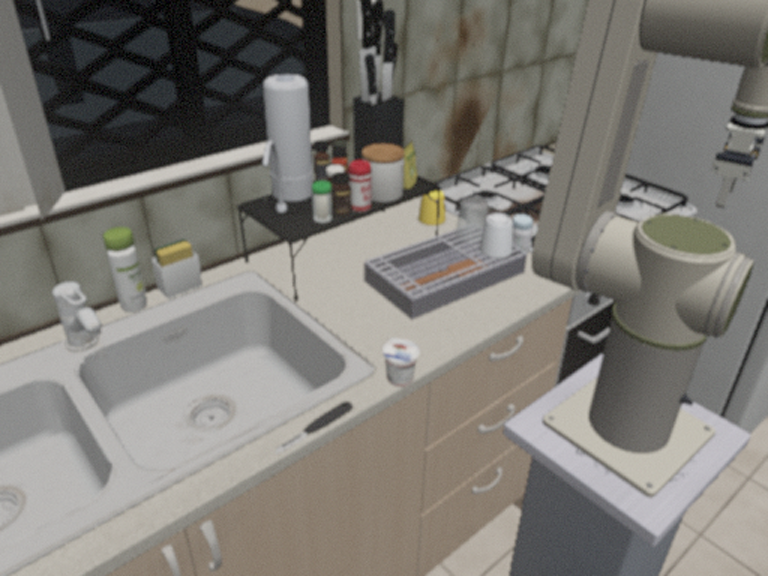

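View pics/top0.png

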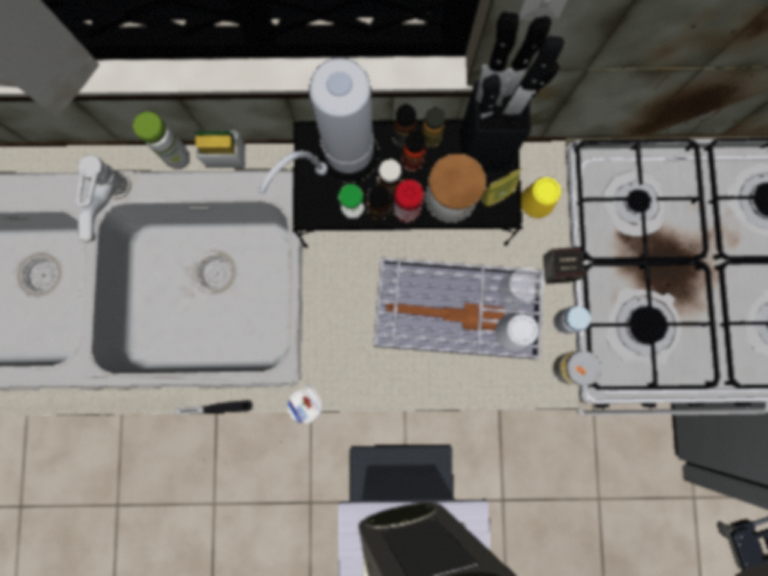

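The top view shows the drainer around (375–545, 258–358) and the orange-brown turner from (388,308) to about (505,320), with its handle to the left (+y). The white cup is at (520,330) and the clear glass at (523,285). The yellow look-alike is at (541,196), off the drainer. Next I'll enlarge the drainer.

```bash
cat > h.py <<'E'
import numpy as np, cv2, pickle
def ray(c,u,v,z):
    K,R,t=map(np.array,(c["camera_matrix"],c["R"],c["t"]))
    o=-R.T@t; d=R.T@np.linalg.inv(K)@np.array([u,v,1.0]); s=(z-o[2])/d[2]; return o+s*d
def proj(c,X):
    K,R,t=map(np.array,(c["camera_matrix"],c["R"],c["t"]))
    p=K@(R@np.asarray(X)+t); return p[:2]/p[2]
def crop(c,u0,v0,w,h,f,name):
    im=c["img"][v0:v0+h,u0:u0+w,::-1]; cv2.imwrite("pics/"+name,cv2.resize(im,None,fx=f,fy=f,interpolation=cv2.INTER_CUBIC))
E
python3 - <<'E'
from h import *
d=pickle.load(open("cap0.pkl","rb"))
crop(d["top"],240,160,132,90,6,"top0c.png")
crop(d["scene"],235,120,132,95,6,"scene0c.png")
E
```

```text
(no output)
```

View pics/top0c.png

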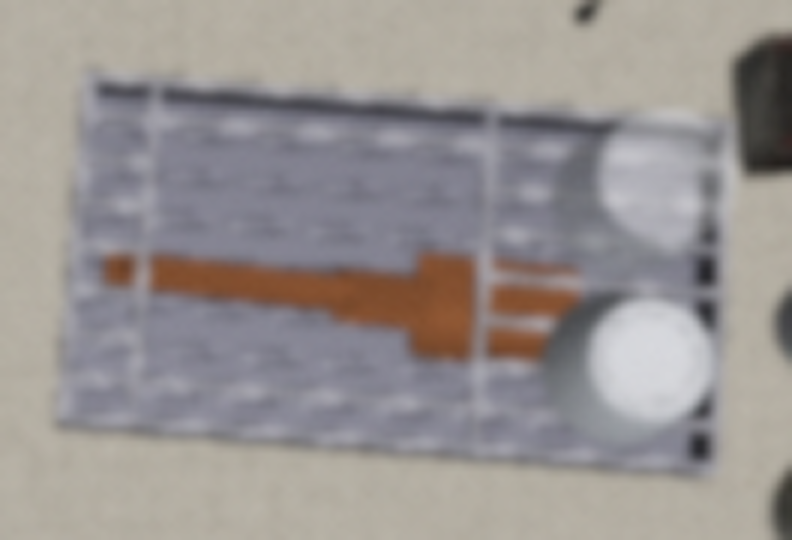

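View pics/scene0c.png

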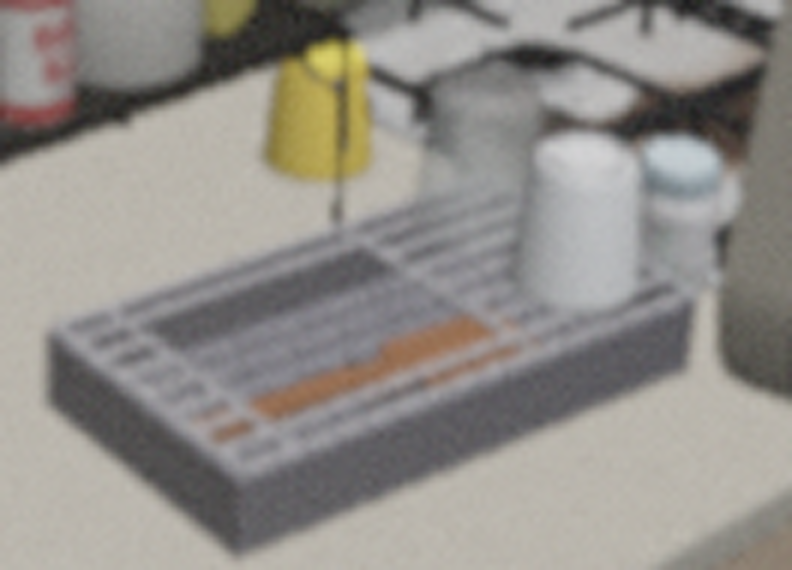

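```bash
python3 - <<'E'
from h import *
np.set_printoptions(precision=4,suppress=True)
d=pickle.load(open("cap0.pkl","rb")); c=d["top"]
f=lambda x,y,z:ray(c,(x+.5)/6-.5+240,(y+.5)/6-.5+160,z)
C=[f(*p,0.060) for p in((88,75),(730,122),(710,472),(60,428))]  # +x+y, +x-y, -x-y, -x+y
for p in C: print(p)
print("sizes",[np.linalg.norm(C[i]-C[(i+1)%4])for i in range(4)])
ctr=np.mean(C,0)
yv=(C[0]+C[3]-C[1]-C[2])[:2]; yaw=np.arctan2(yv[1],yv[0])-np.pi/2
print("ctr",ctr,"yaw deg",np.degrees(yaw))
Rz=np.array([[np.cos(yaw),-np.sin(yaw)],[np.sin(yaw),np.cos(yaw)]])
loc=lambda P:Rz.T@(P[:2]-ctr[:2])
print("wires y", loc(f(150,200,.063)),loc(f(488,200,.063)),loc(f(138,390,.063)),loc(f(478,390,.063)))
# orange mask
im=c["img"].astype(int); m=((im[...,0]-im[...,2])>55)&(im[...,0]>80)
m[:160]=0;m[250:]=0;m[:,:240]=0;m[:,345:]=0
m=m.astype(np.uint8)
ys,xs=np.nonzero(m);print(xs.min(),xs.max(),len(xs))
for u in range(xs.min(),xs.max()+1,4):
    v=ys[xs==u]
    if len(v): 
        a=ray(c,u,v.min()-.5,.03 if u<303 else .022);b=ray(c,u,v.max()+.5,.014+(.016 if u<303 else .008))
        print(u,v.min(),v.max(),a[:2],b[:2],"loc mid",loc((a+b)/2),"w",np.linalg.norm(a-b))
e=f(104,268,.03);print("handle end",e,loc(e))
print("opening",ctr[:2]+Rz@[0,.045])
E
```

```text
[0.6691 0.0612 0.06  ]
[ 0.6396 -0.2819  0.06  ]
[ 0.4537 -0.2622  0.06  ]
[0.4807 0.0782 0.06  ]
sizes [np.float64(0.34436907746938167), np.float64(0.18692004674509244), np.float64(0.34146782573523365), np.float64(0.1891523957917094)]
ctr [ 0.5608 -0.1011  0.06  ] yaw deg -4.733380756935379
wires y [0.029  0.1331] [ 0.0417 -0.0459] [-0.072   0.1327] [-0.0594 -0.0454]
258 334 471
258 204 205 [0.5707 0.0501] [0.5642 0.0502] loc mid [-0.0058  0.1514] w 0.006550352902313178
266 203 207 [0.5737 0.024 ] [0.5573 0.0243] loc mid [-0.0056  0.1253] w 0.016371069493702838
270 204 207 [0.5703 0.011 ] [0.5572 0.0113] loc mid [-0.0063  0.1122] w 0.013092665978446404
274 204 208 [ 0.5701 -0.002 ] [ 0.5538 -0.0017] loc mid [-0.007   0.0991] w 0.016360638759404352
278 205 208 [ 0.5667 -0.015 ] [ 0.5536 -0.0147] loc mid [-0.0078  0.086 ] w 0.013084376179168062
282 205 209 [ 0.5665 -0.028 ] [ 0.5502 -0.0276] loc mid [-0.0085  0.0729] w 0.01635034492620519
286 206 209 [ 0.5631 -0.0409] [ 0.55   -0.0406] loc mid [-0.0092  0.0598] w 0.013076195807529523
290 206 210 [ 0.563 -0.054] [ 0.5466 -0.0536] loc m
[... 482 characters left out ...]
 mid [-0.0142 -0.0198] w 0.04923563970222472
314 203 218 [ 0.5728 -0.1337] [ 0.5203 -0.132 ] loc mid [-0.0116 -0.0328] w 0.052539199670086675
318 204 214 [ 0.5693 -0.1467] [ 0.5332 -0.1455] loc mid [-0.0058 -0.0456] w 0.03616047780181626
322 209 218 [ 0.5527 -0.1592] [ 0.52   -0.1581] loc mid [-0.0196 -0.0593] w 0.03277159336451453
326 208 218 [ 0.5558 -0.1725] [ 0.5198 -0.1711] loc mid [-0.0171 -0.0723] w 0.03606348144786585
330 208 211 [ 0.5557 -0.1856] [ 0.5425 -0.1851] loc mid [-0.0047 -0.0848] w 0.013146910989593513
334 209 210 [ 0.5522 -0.1985] [ 0.5457 -0.1983] loc mid [-0.0038 -0.0979] w 0.00657386093336323
handle end [0.5683 0.0537 0.03  ] [-0.0053  0.1549]
opening [ 0.5645 -0.0563]
```

```bash
python3 - <<'E'
from h import *
from station import ctrl
from scipy.spatial.transform import Rotation as Ro
np.set_printoptions(precision=4,suppress=True)
d=pickle.load(open("cap0.pkl","rb")); c=d["top"]
s=ctrl.read_state(); R=Ro.from_quat(s["orientation"]).as_matrix(); print(R)
t=np.array([.136,.991,0]); # turner axis (to handle)
a=np.degrees(np.arctan2(t@R[:,1],t@R[:,2])); print("angle of turner in tool y/z plane",a)
q=lambda u,v,z:ray(c,u/1.5,v/1.5,z)
print("cup top",q(520,330,.151),"glass top",q(524,284,.154))
print("shelf front edge at z .1/.15/.2",[q(460,232,z)[0] for z in(.0,.1,.15,.2)])
# shelf leg in scene: foot (296,300) , edge corner (290,240)
sc=d["scene"]
print(ray(sc,296/1.5,300/1.5,0), q(303,243,0))
E
```

```text
[[-0.0003  0.2694 -0.963 ]
 [ 0.0016 -0.963  -0.2694]
 [-1.     -0.0017 -0.0002]]
angle of turner in tool y/z plane -113.44466032756792
cup top [ 0.5052 -0.2077  0.151 ] glass top [ 0.5956 -0.2189  0.154 ]
shelf front edge at z .1/.15/.2 [np.float64(0.738886553022244), np.float64(0.7149479140437676), np.float64(0.7029785945545293), np.float64(0.691009275065291)]
[0.7017 0.2314 0.    ] [0.7176 0.2372 0.    ]
```

play_rows(
  motion=[
    [[-0.03, 0, 0], 0, 0.65],
    [[0, -0.0254, -0.0303], 0, 0.65],
    [[0, -0.0254, -0.0303], 0, 0.65],
    [[0, -0.0254, -0.0303], 0, 0.65],
    [[0, -0.0254, -0.0303], 0, 0.65],
    [[0, -0.0254, -0.0303], 0, 0.65],
    [[0, -0.0254, -0.0303], 0, 0.65],
    [[0, -0.0254, -0.0303], 0, 0.65],
    [[0, -0.0254, -0.0303], 0, 0.65],
    [[0, -0.0254, -0.0303], 0, 0.65],
    [[0, -0.0254, -0.0303], 0, 0.65],
    [[0, -0.0254, -0.0303], 0, 0.65],
    [[0, -0.0254, -0.0303], 0, 0.65],
    [[0, -0.0254, -0.0303], 0, 0.65],
    [[0, -0.0254, -0.0303], 0, 0.65],
    [[0, -0.0254, -0.0303], 0, 0.65],
    [[0, -0.0254, -0.0303], 0, 0.65],
    [[0, -0.0254, -0.0303], 0, 0.65],
    [[0, -0.0254, -0.0303], 0, 0.65],
    [[0, 0, 0], 0, 0.65],
  ],
  force=10,
)

```text
clock: 2.1
eef_pos: [0.5648, 0.0133, 0.2475]
orientation: [-0.7, -0.098, 0.701, -0.097]
wrist_force: [-1.6, -1.5, 0.0]
width: 0.0606
```

play_rows(
  motion=[
    [[0, 0, 0], -8.35, 0.65],
    [[0, 0, 0], -8.35, 0.65],
    [[0, 0, 0], -8.35, 0.65],
    [[0, 0, 0], -8.35, 0.65],
    [[0, 0, 0], -8.35, 0.65],
    [[0, 0, 0], -8.35, 0.65],
    [[0, 0, 0], -8.35, 0.65],
    [[0, 0, 0], -8.15, 0.65],
    [[0, 0, 0], 0, 0.65],
  ],
)

```text
clock: 3.0
eef_pos: [0.5632, 0.0088, 0.2483]
orientation: [-0.532, -0.466, 0.533, -0.465]
wrist_force: [0.5, 0.1, -0.1]
width: 0.0605
```

```bash
cat > st.py <<'E'
from h import *
from station import ctrl
from scipy.spatial.transform import Rotation as Ro
np.set_printoptions(precision=4,suppress=True)
s=ctrl.read_state(); R=Ro.from_quat(s["orientation"]).as_matrix()
print("t",s["clock"],"tcp",s["eef_pos"],"w",s["width"],"F",s["wrist_force"]); print(R); print("q",s["joint_positions"])
E
python3 - <<'E'
exec(open("st.py").read())
g=np.array([.5634,.009,.017]); print("delta tool",R.T@(g-s["eef_pos"]))
c=ctrl.capture("top"); pickle.dump(c,open("top1.pkl","wb")); crop(c,190,140,190,130,4,"top1c.png")
c=ctrl.capture("scene"); crop(c,215,90,170,130,4,"scene1c.png")
E
```

```text
t 3.0 tcp [0.5632 0.0088 0.2483] w 0.06051802213251421 F [ 0.4789  0.0757 -0.0506]
[[-0.0009  0.9911 -0.1333]
 [-0.0002 -0.1333 -0.9911]
 [-1.     -0.0008  0.0003]]
q [-0.0752  0.0213  1.5491 -0.0002  1.572   0.0585]
delta tool [ 0.2313  0.0004 -0.0003]
```

View pics/top1c.png

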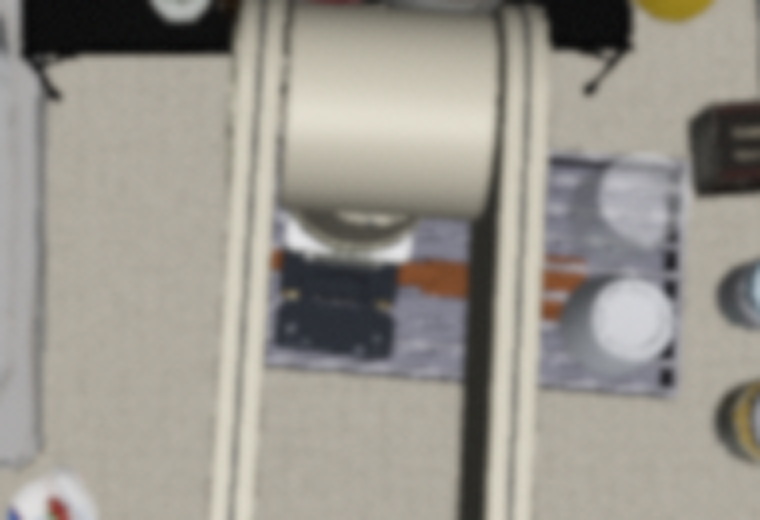

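View pics/scene1c.png

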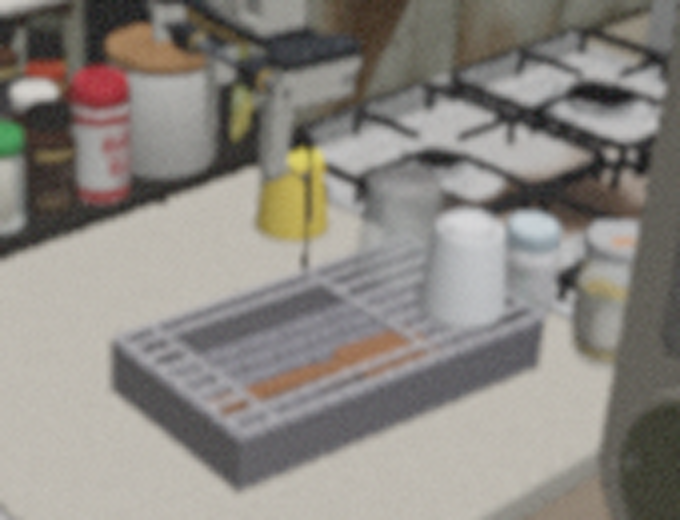

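The top view shows the gripper, crop (335,300), over the handle near its end. In the scene view the handle end is at (235,400) under the lip, and nothing has moved. I'm going down now.

play_rows(
  motion=[
    [[0.04, 0, 0], 0, 0.65],
    [[0.04, 0, 0], 0, 0.65],
    [[0.04, 0, 0], 0, 0.65],
    [[0.03, 0, 0], 0, 0.65],
    [[0.02, 0, 0], 0, 0.65],
    [[0.01, 0, 0], 0, 0.65],
    [[0.01, 0, 0], 0, 0.65],
    [[0.01, 0, 0], 0, 0.65],
    [[0.01, 0, 0], 0, 0.65],
    [[0.01, 0, 0], 0, 0.65],
    [[0.01, 0, 0], 0, 0.65],
    [[0, 0, 0], 0, 0.65],
    [[0, 0, 0], 0, 0.65],
  ],
)

```text
clock: 4.4
eef_pos: [0.5635, 0.0095, 0.0184]
orientation: [-0.533, -0.465, 0.533, -0.465]
wrist_force: [-0.5, -0.2, 0.7]
width: 0.0607
```

```bash
python3 - <<'E'
exec(open("st.py").read())
c=ctrl.capture("scene"); crop(c,215,90,170,130,4,"scene2c.png")
E
```

```text
t 4.4 tcp [0.5635 0.0095 0.0184] w 0.06068704833234587 F [-0.5403 -0.1623  0.7397]
[[-0.0006  0.9908 -0.1352]
 [ 0.0001 -0.1352 -0.9908]
 [-1.     -0.0006 -0.    ]]
q [-0.0742  0.2227  1.7688  0.0001  1.1507  0.0614]
```

View pics/scene2c.png

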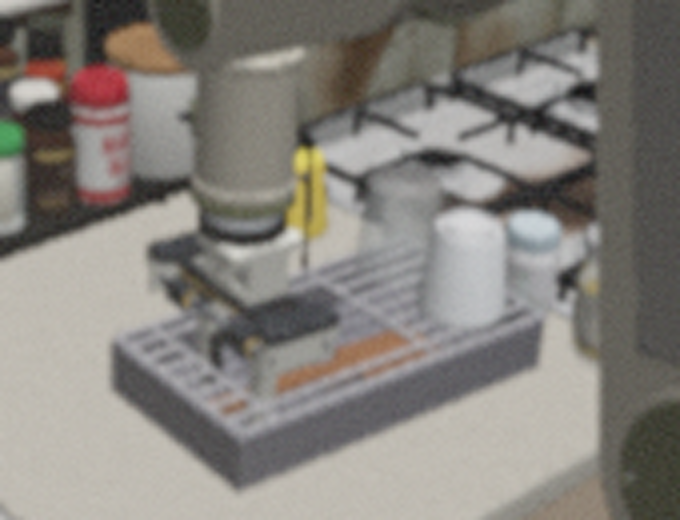

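The fingers are inside the opening on either side of the handle (crop 265,380) with no contact force. Closing.

play_rows(
  motion=[
    [[0, 0, 0], 0, 0.1],
    [[0, 0, 0], 0, 0.1],
    [[0, 0, 0], 0, 0.1],
    [[0, 0, 0], 0, 0.1],
    [[0, 0, 0], 0, 0.1],
    [[0, 0, 0], 0, 0.1],
    [[0, 0, 0], 0, 0.1],
    [[0, 0, 0], 0, 0.1],
  ],
  force=8,
)

```text
clock: 5.25
eef_pos: [0.5636, 0.0094, 0.0187]
orientation: [-0.533, -0.465, 0.533, -0.465]
wrist_force: [-0.9, -0.0, 0.7]
width: 0.0199
```

play_rows(
  motion=[
    [[0, 0, 0.006], 0, 0.1],
    [[0, 0, 0.006], 0, 0.1],
    [[0, 0, 0.006], 0, 0.1],
    [[0, 0, 0.006], 0, 0.1],
    [[0, 0, 0.006], 0, 0.1],
    [[0, 0, 0.006], 0, 0.1],
    [[0, 0, 0.006], 0, 0.1],
    [[0, 0, 0.004], 0, 0.1],
    [[0, 0, 0], 0, 0.1],
    [[0, 0, 0], 0, 0.1],
  ],
)

```text
clock: 6.25
eef_pos: [0.5575, -0.0365, 0.0187]
orientation: [-0.533, -0.465, 0.533, -0.465]
wrist_force: [0.5, -0.8, 1.0]
width: 0.0197
```

```bash
python3 - <<'E'
exec(open("st.py").read())
c=ctrl.capture("scene"); crop(c,215,90,170,130,4,"scene3c.png")
c=ctrl.capture("top"); crop(c,190,140,190,130,4,"top3c.png")
E
```

```text
t 6.25 tcp [ 0.5575 -0.0365  0.0187] w 0.0197322014613185 F [ 0.4991 -0.7987  1.0257]
[[-0.      0.9908 -0.1355]
 [-0.0004 -0.1355 -0.9908]
 [-1.      0.      0.0004]]
q [-0.1569  0.2096  1.7835 -0.0005  1.1485 -0.0208]
```

View pics/scene3c.png

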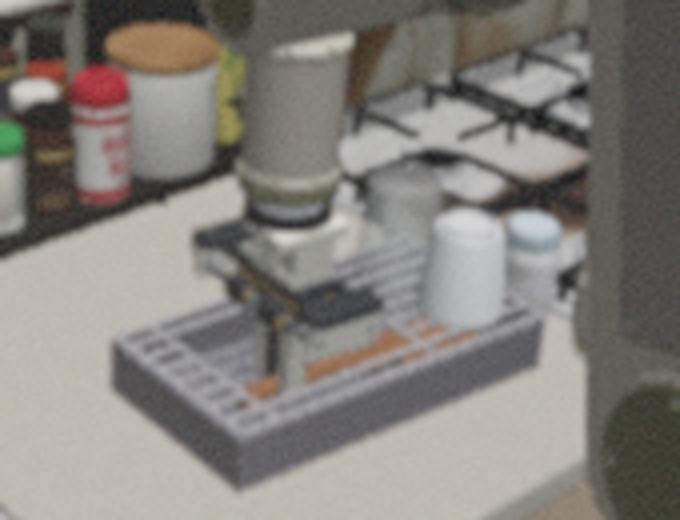

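View pics/top3c.png

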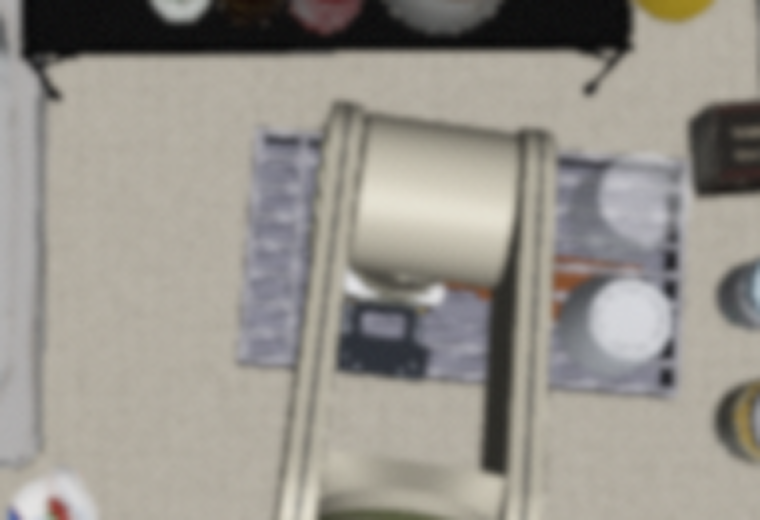

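The turner slid with the gripper. The handle end, scene crop (245,403), is now inside the lip, and the drainer hasn't moved. I'll regrip nearer the handle end so the blade droops as I lift.

play_rows(
  motion=[
    [[0, 0, 0], 0, 0.45],
    [[0, 0, 0], 0, 0.45],
    [[0, 0, 0], 0, 0.45],
    [[0, 0, 0], 0, 0.45],
    [[0, 0, -0.008], 0, 0.45],
    [[0, 0, -0.008], 0, 0.45],
    [[0, 0, -0.008], 0, 0.45],
    [[0, 0, 0], 0, 0.1],
    [[0, 0, 0], 0, 0.1],
    [[0, 0, 0], 0, 0.1],
    [[0, 0, 0], 0, 0.1],
    [[0, 0, 0], 0, 0.1],
    [[0, 0, 0], 0, 0.1],
    [[0, 0, 0], 0, 0.1],
  ],
  force=4,
)

```text
clock: 7.75
eef_pos: [0.5607, -0.0125, 0.0186]
orientation: [-0.533, -0.465, 0.533, -0.465]
wrist_force: [-0.4, -0.1, -0.3]
width: 0.0199
```

play_rows(
  motion=[
    [[-0.006, 0, 0], 0, 0.1],
    [[-0.006, 0, 0], 0, 0.1],
    [[-0.006, 0, 0], 0, 0.1],
    [[-0.006, 0, 0], 0, 0.1],
    [[-0.006, 0, 0], 0, 0.1],
    [[0, 0, 0], 0, 0.1],
  ],
)

```text
clock: 8.35
eef_pos: [0.5617, -0.0124, 0.0501]
orientation: [0.533, 0.464, -0.532, 0.466]
wrist_force: [-0.3, 0.9, -0.1]
width: 0.0199
```

```bash
python3 - <<'E'
exec(open("st.py").read())
c=ctrl.capture("scene"); crop(c,215,90,170,130,4,"scene4c.png")
E
```

```text
t 8.35 tcp [ 0.5617 -0.0124  0.0501] w 0.01989633469167534 F [-0.2761  0.8815 -0.0741]
[[ 0.0021  0.9908 -0.1352]
 [-0.0002 -0.1352 -0.9908]
 [-1.      0.0021 -0.0001]]
q [-0.1134  0.1723  1.7617  0.0001  1.2055  0.0222]
```

View pics/scene4c.png

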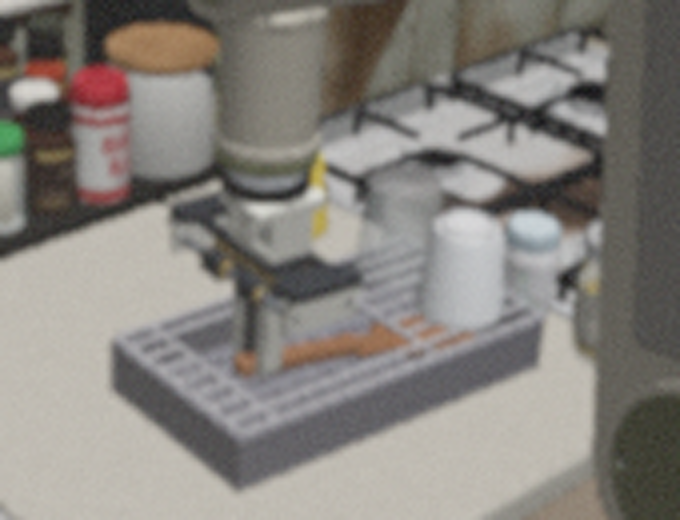

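The handle end, crop (245,362), has come up to wire level, with the blade still under the long wired end at (400–470, 325–340). Continuing up slowly.

play_rows(
  motion=[
    [[-0.005, 0, 0], 0, 0.1],
    [[-0.005, 0, 0], 0, 0.1],
    [[-0.005, 0, 0], 0, 0.1],
    [[-0.005, 0, 0], 0, 0.1],
    [[-0.005, 0, 0], 0, 0.1],
    [[-0.005, 0, 0], 0, 0.1],
    [[0, 0, 0], 0, 0.1],
    [[0, 0, 0], 0, 0.1],
    [[0, 0, 0], 0, 0.1],
  ],
)

```text
clock: 9.3
eef_pos: [0.5607, -0.0123, 0.0785]
orientation: [-0.533, -0.465, 0.533, -0.465]
wrist_force: [0.5, 1.0, 0.1]
width: 0.0195
```

```bash
python3 - <<'E'
exec(open("st.py").read())
c=ctrl.capture("scene"); crop(c,215,90,170,130,4,"scene5c.png")
c=ctrl.capture("top"); crop(c,190,140,190,130,4,"top5c.png")
E
```

```text
t 9.3 tcp [ 0.5607 -0.0123  0.0785] w 0.01951943449442468 F [0.471  0.9685 0.1397]
[[-0.0002  0.9908 -0.1351]
 [ 0.0001 -0.1351 -0.9908]
 [-1.     -0.0002 -0.0001]]
q [-0.1134  0.1371  1.7444  0.0001  1.2603  0.022 ]
```

View pics/scene5c.png

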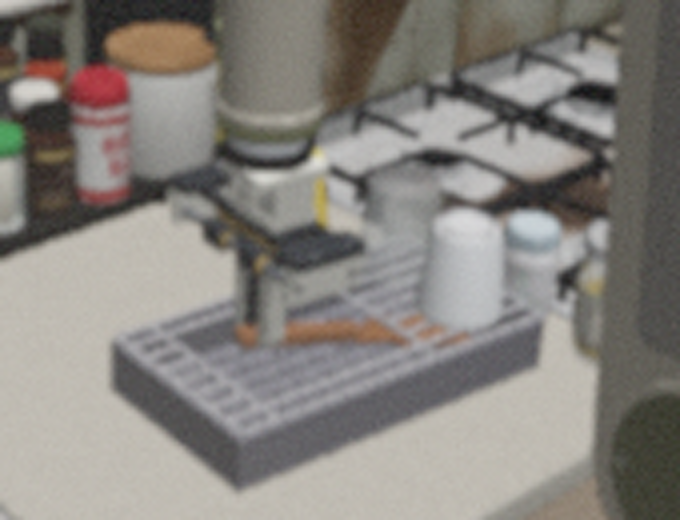

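View pics/top5c.png

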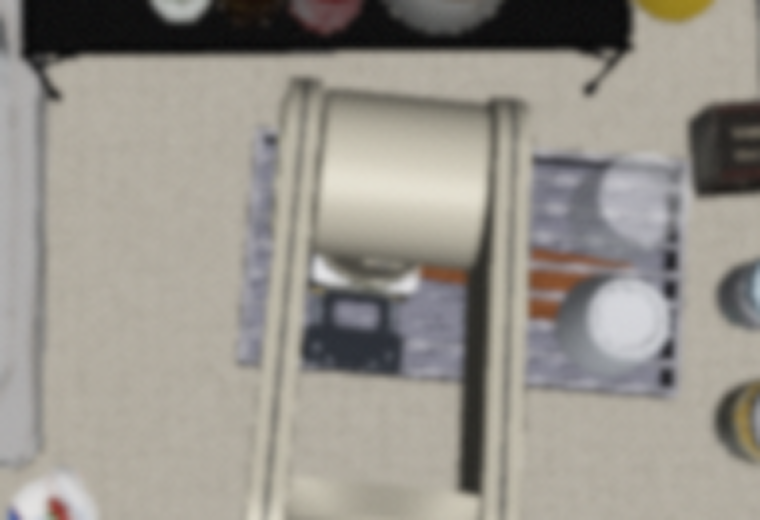

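The handle end, scene crop (240,330), is well above the wires inside the opening. The turner slopes down to the blade, which is still under the long wired end (400–465, 325–340), so the waypoint pose is held. I'll check it numerically, then draw the turner towards +y and up.

```bash
python3 - <<'E'
exec(open("st.py").read())
c=ctrl.capture("scene")
p=ray(c,240/4+215,333/4+90,.085); yaw=np.radians(-4.73); ctr=np.array([.5608,-.1011])
Rz=np.array([[np.cos(yaw),-np.sin(yaw)],[np.sin(yaw),np.cos(yaw)]])
print("handle end",p,"local",Rz.T@(p[:2]-ctr),"grip local",Rz.T@(s["eef_pos"][:2]-ctr))
E
```

```text
t 9.4 tcp [ 0.5606 -0.0123  0.0784] w 0.020385049789352905 F [ 0.7373  0.1423 -0.1291]
[[-0.0003  0.9908 -0.1351]
 [ 0.0001 -0.1351 -0.9908]
 [-1.     -0.0003 -0.    ]]
q [-0.1134  0.1372  1.7444  0.      1.2603  0.0221]
handle end [0.5623 0.0021 0.085 ] local [-0.007  0.103] grip local [-0.0075  0.0885]
```

play_rows(
  motion=[
    [[-0.002, 0, -0.005], 0, 0.1],
    [[-0.002, 0, -0.005], 0, 0.1],
    [[-0.002, 0, -0.005], 0, 0.1],
    [[-0.002, 0, -0.005], 0, 0.1],
    [[-0.002, 0, -0.005], 0, 0.1],
    [[-0.002, 0, -0.005], 0, 0.1],
    [[-0.002, 0, -0.005], 0, 0.1],
    [[-0.002, 0, -0.005], 0, 0.1],
    [[-0.002, 0, -0.005], 0, 0.1],
    [[-0.002, 0, -0.005], 0, 0.1],
    [[0, 0, 0], 0, 0.1],
    [[0, 0, 0], 0, 0.1],
  ],
)

```text
clock: 10.65
eef_pos: [0.5676, 0.0373, 0.0987]
orientation: [0.533, 0.465, -0.533, 0.465]
wrist_force: [0.2, 1.1, 0.3]
width: 0.02
```

```bash
python3 - <<'E'
exec(open("st.py").read())
c=ctrl.capture("scene"); crop(c,215,90,170,130,4,"scene6c.png")
c=ctrl.capture("top"); crop(c,190,140,190,130,4,"top6c.png")
E
```

```text
t 10.65 tcp [0.5676 0.0373 0.0987] w 0.0200395251573809 F [0.2426 1.0582 0.3023]
[[ 0.0002  0.9909 -0.1348]
 [-0.     -0.1348 -0.9909]
 [-1.      0.0002 -0.    ]]
q [-0.0245  0.1353  1.7068 -0.      1.2993  0.1107]
```

View pics/scene6c.png

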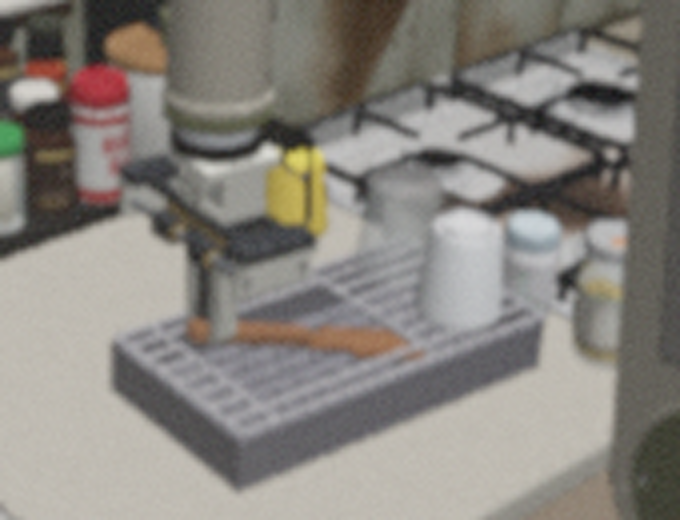

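View pics/top6c.png

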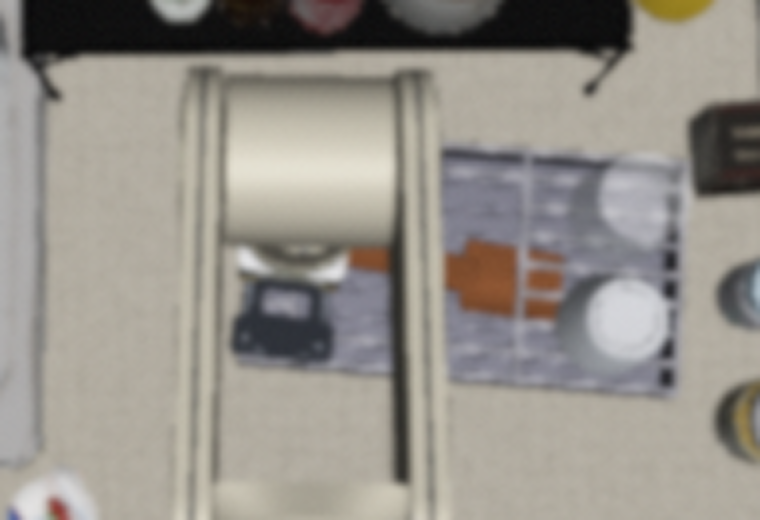

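The top view shows the blade at crop (465–565), with about 45 mm still under the opening's edge wire at x≈520. Drawing 60 mm further out.

play_rows(
  motion=[
    [[-0.002, 0, -0.005], 0, 0.1],
    [[-0.002, 0, -0.005], 0, 0.1],
    [[-0.002, 0, -0.005], 0, 0.1],
    [[-0.002, 0, -0.005], 0, 0.1],
    [[-0.002, 0, -0.005], 0, 0.1],
    [[-0.002, 0, -0.005], 0, 0.1],
    [[-0.002, 0, -0.005], 0, 0.1],
    [[-0.002, 0, -0.005], 0, 0.1],
    [[-0.002, 0, -0.005], 0, 0.1],
    [[-0.002, 0, -0.005], 0, 0.1],
    [[-0.002, 0, -0.005], 0, 0.1],
    [[-0.002, 0, -0.005], 0, 0.1],
    [[0, 0, 0], 0, 0.1],
    [[0, 0, 0], 0, 0.1],
  ],
)

```text
clock: 12.15
eef_pos: [0.5757, 0.0968, 0.1227]
orientation: [0.533, 0.465, -0.533, 0.465]
wrist_force: [-0.0, 0.3, 0.0]
width: 0.0203
```

```bash
python3 - <<'E'
exec(open("st.py").read())
c=ctrl.capture("scene"); crop(c,215,90,170,130,4,"scene7c.png")
c=ctrl.capture("top"); crop(c,190,140,190,130,4,"top7c.png")
E
```

```text
t 12.15 tcp [0.5757 0.0968 0.1227] w 0.02025507823781386 F [-0.0451  0.315   0.0448]
[[ 0.0001  0.9909 -0.1348]
 [ 0.     -0.1348 -0.9909]
 [-1.      0.0001 -0.    ]]
q [ 0.0787  0.151   1.6435 -0.      1.3469  0.214 ]
```

View pics/scene7c.png

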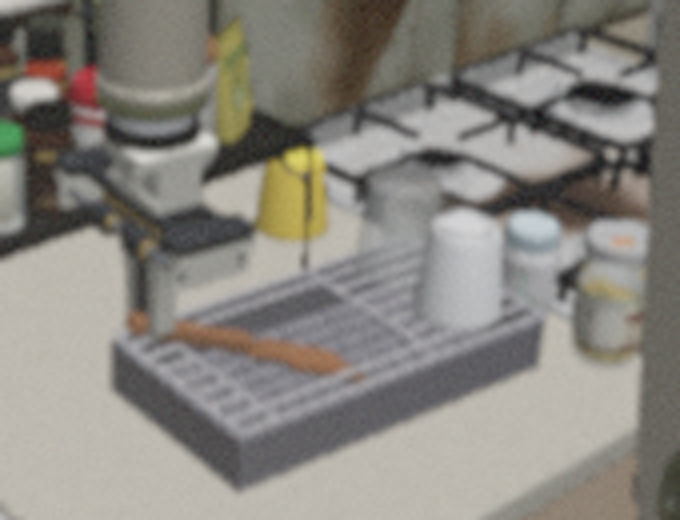

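View pics/top7c.png

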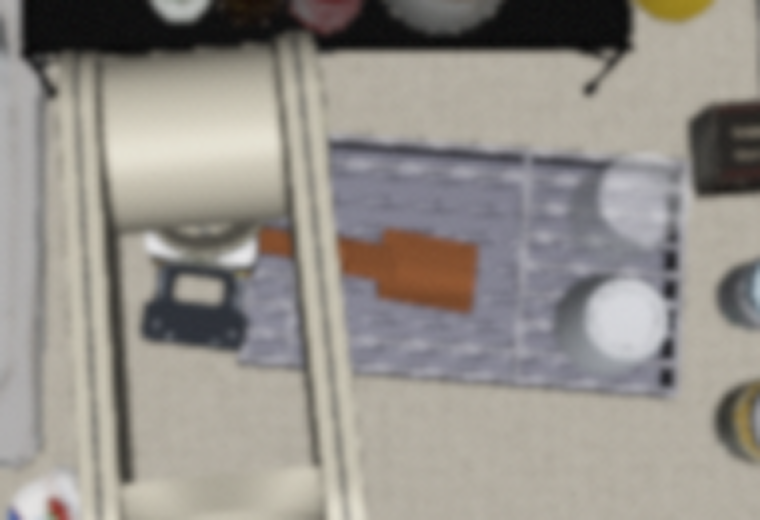

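The blade, top crop (380–478, 230–310), is now clear of the edge wire at 520 and lies in the opening. I'll grip hard to lock the tilt, then lift straight up.

play_rows(
  motion=[
    [[0, 0, 0], 0, 0.1],
    [[0, 0, 0], 0, 0.1],
    [[0, 0, 0], 0, 0.1],
    [[0, 0, 0], 0, 0.1],
    [[-0.005, 0, 0], 0, 0.1],
    [[-0.01, 0, 0], 0, 0.1],
    [[-0.01, 0, 0], 0, 0.1],
    [[-0.01, 0, 0], 0, 0.1],
    [[-0.01, 0, 0], 0, 0.1],
    [[0, 0, 0], 0, 0.1],
  ],
  force=50,
)

```text
clock: 13.25
eef_pos: [0.577, 0.0967, 0.1703]
orientation: [0.534, 0.464, -0.532, 0.466]
wrist_force: [-0.3, 0.4, 0.1]
width: 0.0193
```

```bash
python3 - <<'E'
exec(open("st.py").read())
c=ctrl.capture("scene"); crop(c,215,90,170,130,4,"scene8c.png")
E
```

```text
t 13.25 tcp [0.577  0.0967 0.1703] w 0.01925065158290053 F [-0.3417  0.4198  0.0947]
[[ 0.0038  0.9908 -0.1352]
 [ 0.0003 -0.1352 -0.9908]
 [-1.      0.0037 -0.0009]]
q [0.0785 0.1132 1.5955 0.     1.4291 0.2141]
```

View pics/scene8c.png

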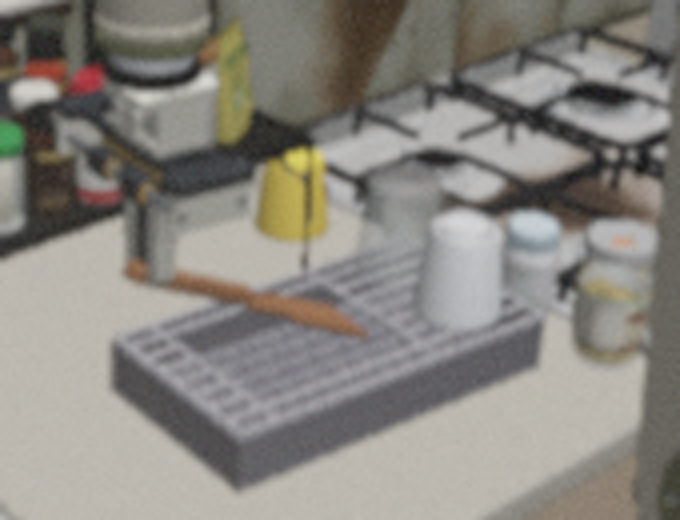

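The tilt held, and the whole turner is rising free of the opening. Lifting on.

play_rows(
  motion=[
    [[-0.015, 0, 0], 0, 0.1],
    [[-0.015, 0, 0], 0, 0.1],
    [[-0.015, 0, 0], 0, 0.1],
    [[-0.015, 0, 0], 0, 0.1],
    [[-0.015, 0, 0], 0, 0.1],
    [[-0.015, 0, 0], 0, 0.1],
    [[-0.015, 0, 0], 0, 0.1],
    [[-0.015, 0, 0], 0, 0.1],
    [[-0.01, 0, 0.01], 0, 0.1],
    [[0, 0, 0.01], 0, 0.1],
    [[0, 0, 0.01], 0, 0.1],
    [[0, 0, 0], 0, 0.1],
    [[0, 0, 0], 0, 0.1],
    [[0, 0, 0], 0, 0.1],
    [[0, 0, 0], 0, 0.1],
    [[0, 0, 0], 0, 0.1],
  ],
)

```text
clock: 14.9
eef_pos: [0.5715, 0.0672, 0.2974]
orientation: [-0.533, -0.465, 0.533, -0.465]
wrist_force: [0.9, -0.3, -0.8]
width: 0.0192
```

```bash
python3 - <<'E'
exec(open("st.py").read())
c=ctrl.capture("scene"); crop(c,205,60,190,145,4,"scene9c.png")
c=ctrl.capture("top"); crop(c,190,140,190,130,4,"top9c.png")
E
```

```text
t 14.9 tcp [0.5715 0.0672 0.2974] w 0.01918521328037601 F [ 0.912  -0.2772 -0.8487]
[[-0.0003  0.9909 -0.1348]
 [ 0.0001 -0.1348 -0.9909]
 [-1.     -0.0003 -0.    ]]
q [0.0279 0.045  1.4364 0.0001 1.6605 0.1631]
```

View pics/scene9c.png

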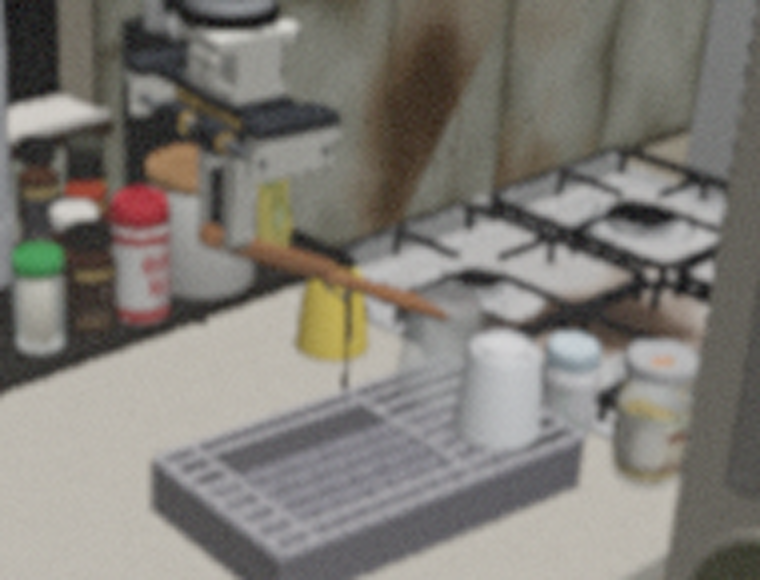

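View pics/top9c.png

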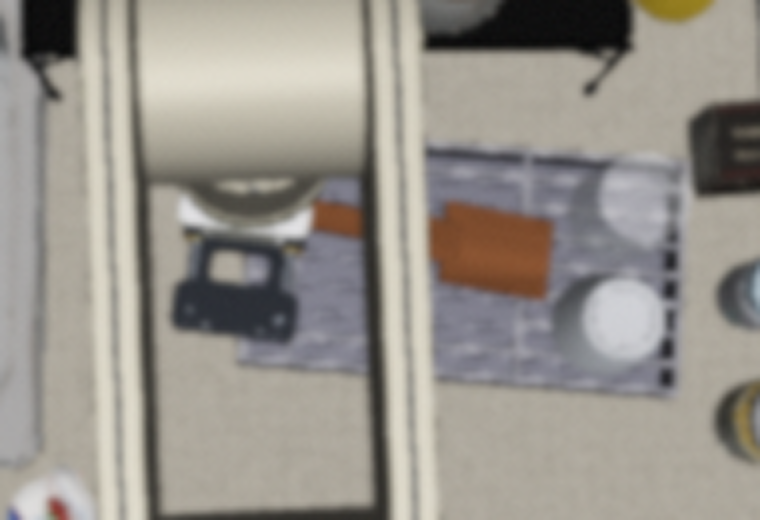

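Both views show the turner held in the air over the drainer. The next step triangulates the blade end from scene crop (445,315) and top crop (548,257), and checks that nothing has drifted.

```bash
python3 - <<'E'
exec(open("st.py").read())
s1=ctrl.capture("scene"); c=ctrl.capture("top")
P=lambda c:np.array(c["camera_matrix"])@np.c_[np.array(c["R"]),np.array(c["t"])]
X=cv2.triangulatePoints(P(s1),P(c),np.array([[445/4+205],[315/4+60]]),np.array([[548/4+190],[257/4+140]]))[:,0];print("blade end",X[:3]/X[3])
s=ctrl.read_state();print(s["eef_pos"],s["width"],s["clock"],abs(s["qvel"]).max())
d0=pickle.load(open("cap0.pkl","rb"))
a=d0["top"]["img"].astype(int);b=c["img"].astype(int)
df=(abs(a-b).sum(2)>90).astype(np.uint8)
for n,(u0,v0,u1,v1) in dict(cup_glass_drainerright=(335,175,365,245),jars=(362,160,400,260),pot_peeler=(110,255,220,285),draineredge=(310,225,362,242)).items(): print(n,df[v0:v1,u0:u1].sum())
E
```

```text
t 15.0 tcp [0.5716 0.0672 0.2976] w 0.019156877622131988 F [-0.7613  0.0266 -0.4336]
[[-0.0001  0.9909 -0.1348]
 [ 0.0001 -0.1348 -0.9909]
 [-1.     -0.0001 -0.    ]]
q [0.0278 0.0449 1.4363 0.0001 1.6606 0.1631]
blade end [ 0.541  -0.1546  0.1759]
[0.5716 0.0671 0.2977] 0.0198037324535719 15.1 0.0011796114074151052
cup_glass_drainerright 128
jars 0
pot_peeler 90
draineredge 23
```

```bash
python3 - <<'E'
exec(open("st.py").read())
c=ctrl.capture("top"); d0=pickle.load(open("cap0.pkl","rb"))
def cr(c,u,v,w,h):return cv2.resize(c["img"][v:v+h,u:u+w,::-1],None,fx=4,fy=4,interpolation=cv2.INTER_CUBIC)
A=np.vstack([np.hstack([cr(d0["top"],300,170,95,70),cr(c,300,170,95,70)]),np.hstack([cr(d0["top"],125,245,95,40),cr(c,125,245,95,40)])])
cv2.imwrite("pics/cmp.png",A)
E
```

```text
t 15.1 tcp [0.5716 0.0671 0.2977] w 0.0198037324535719 F [-0.7669  0.7305 -0.7702]
[[ 0.0001  0.9909 -0.1349]
 [ 0.     -0.1349 -0.9909]
 [-1.      0.0001 -0.    ]]
q [0.0277 0.0447 1.4362 0.     1.6606 0.163 ]
```

View pics/cmp.png

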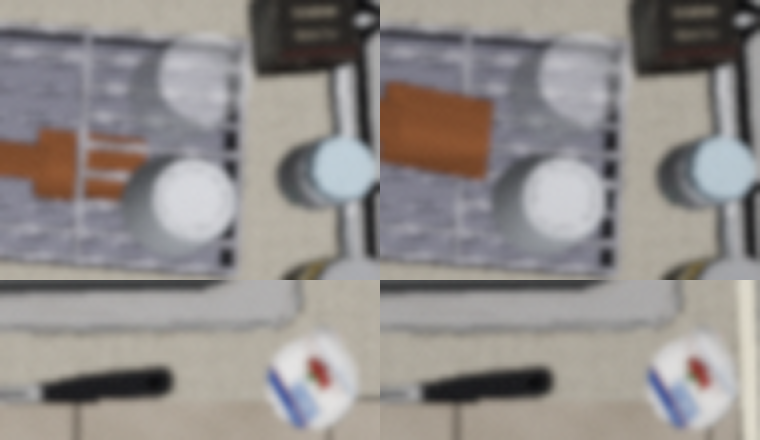

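The before/after comparison shows the drainer, glass, jars, pot and peeler unchanged. The cup is upright but about 2 px (roughly 6 mm) off its start, well inside 40 mm. The differences at the pot come from the arm's edge. Handing in.

```bash
python3 -c "
from station import ctrl
print(ctrl.finish_job())"
```

```text
the job is handed in; nothing more can be done
None
```

I got the turner out of the drainer and handed the job in at about 15 s of the 45 s allowed, with the gripper holding it still over the drainer. The hand-in returned no verdict.

**What I did:**
- **Slide:** I gripped the handle through the opening, slid the turner 46 mm towards -y, then regripped it nearer the handle end.
- **Tilt:** I lifted it with a light 4 N grip so the blade drooped. The handle end came up through the opening while the blade was still under the long wired end. I measured the handle end at about x = -7 mm, y = 103 mm in the drainer's frame. That assumes a height of 85 mm, estimated from the grip rather than measured.
- **Draw out:** I pulled it out towards +y, locked the tilt with a 50 N grip and raised it.

**Last checks:**
- **Height:** the blade end is about 176 mm above the worktop (two-view triangulation), and the handle end is higher, at about 0.30 m.
- **Grip:** the fingers are closed on the handle at 19–20 mm and the arm is at rest.
- **Surroundings:** the before/after top views show the drainer, glass, supplement jar, tea box, pot and peeler where they started. The mustard jar was only partly in that comparison, but a pixel check of the jar area found no change.

**One difference:** the white cup seems to have shifted about 6 mm on the deck. It is still upright and well within the 40 mm limit.

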